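# Shake out a jammed bar magazine and snap it back into its dock

## Robot

A 7-joint arm with a two-finger parallel gripper is mounted at the origin on a cart in front of the work surface, level with it; the furniture and walls round the work are solid. World frame = base frame: x ahead of the robot, y to its left, z up, the work surface at z = 0. Lengths are in mm, angles in rad, forces in N, time in s.
With the tool pointing down it reaches from about 400 to 900 mm from the base axis. Payload 5.5 kg.
Tool frame: the origin (TCP) lies midway between the tips of the shut fingers; the grasp point (between the pads) lies 19 mm behind it (ctrl.hold_point_z is the distance from the TCP to the grasp point, in mm); z points along the fingers, x is the direction in which the jaws open and shut, and the axes are right-handed (so a half turn about z gives the same grasp; the last joint's range is limited). The gripper opens to 85 mm and grips with 20 to 120 N. Pads are 22 mm wide; open, the fingers measure 114 mm over their backs; the gripper's body (76 mm by 85 mm) begins 54 mm behind the grasp point. The pads swing forward as they close: fully open they stand 13 mm farther back than shut.
Start: joints at [1.472, 0.501, -0.427, 1.55, 0.221, 1.138, -0.21], TCP at [230.105, -607.907, 231.31] pointing down, gripper open.
Joint ranges: [-2.88, 2.88], [-0.31, 2.03], [-1.54, 1.56], [0.2, 2.42], [-1.41, 4.55], [0.19, 2.02], [-2.57, 2.57]. Speed limits (rad/s): [2.57, 2.57, 3.14, 3.14, 3.14, 3.14, 3.14].

## Interface

Orientations are given as a unit quaternion [x, y, z, w].
In Python, from plant import ctrl gives the robot as it stands.
- The arm moves only by the shell command python3 -m pendant 'ROWS'. ROWS is JSON, a list of rows, each a list of 7 numbers: the opening, from 0 (shut) to 1 (fully open), then the shift along the world's x, y, z in mm, then the turn, a rotation vector about the world's x, y, z in rad. In form: [[fingers, tx, ty, tz, rx, ry, rz], ...]. A call has 1 to 10 rows; each row is the pose to reach, as a shift and turn from the pose commanded when the call began; what a row does not reach only later rows make up. A row lasts 1/8 s, in which the tool goes at most 62.5 mm and 10.7 degrees, less where a joint would pass 70% of its speed; a pose out of reach is approached as far as the arm can. A call with a gripper value outside its range is refused whole. The fingers move at their own pace and stop on an object; the grip force is fixed at half the most. Time passes only in rows, so rows that repeat a pose let the fingers close. It gives the time, the measured TCP pose, the force and the opening at its end, in the units of the state.
- ctrl.get_obs(): the state, without advancing time (a new reading comes with each control period).
- ctrl.snapshot(name): name is "scene" or "side" or "wrist"; returns a dict with "color" (420x560x3 uint8, red, green, blue), "depth" (420x560 float32, mm along the optical axis (not along the pixel's ray), 0 where there is no reading), "vertical_fov" (degrees; the focal length in pixels is half the picture's height over the tangent of half this angle, whatever the lens; pixels are square), "cx", "cy" (the principal point, pixels), "rvec" (rotation vector, rad) and "tvec" (3), from world to camera coordinates, as OpenCV has them. Camera axes: x right, y down, z forward; pixel columns grow to the right and rows downward; lengths in mm; the calibration is good to about 2 mm. A picture is of the moment at which its call begins.
- ctrl.sign_off(): hands the job in, once; it reports no verdict.
The state is a dict: "t": time; "joints": joint angles; "joint_vel": joint speeds; "joint_efforts": joint torques, N m; "ee_pos": TCP position; "tcp_rot": TCP orientation; "ft_force": force on the tool from outside, world axes, zero at the start; "torque": the same for the moment, N m; "gripper_width": finger opening in mm.
Only numpy, scipy, OpenCV 4.12 (cv2) and the standard library are available. Lean on these libraries where they do the work, as an engineer would, in place of code of your own. Each camera call takes 0.05 s, during which the arm holds its last target. There are 200 camera calls.

## Task

Bar blanks are stuck in the upturned blue magazine: carry it smoothly over the green tray and shake it there until its felt weight no longer drops, so that every blank it held lies in the tray. Then build up the dock squarely in its pocket: the red stop plate, the aluminium spacer on it, and the empty magazine, still mouth down with its lugs towards the two yellow catches, pushed down until the catches snap over the lugs, without pushing hard any further. Leave the tin, the loupe and the marker alone.

Things in the scene. Friction and masses are not known exactly. Their poses are not given: they have to be found in the camera images.
- magazine_center (a point): Loose blue bar magazine, a deep square can standing upturned (mouth down). Body 46 x 46 mm, 90 mm tall; grip its plain upper body (46 mm). Point: its centre, 45 mm above the mouth, 45 mm below the closed top. z runs from mouth to closed end (up while upturned). Same after half a turn about z. Flange round the mouth 50 (x) x 60 (y) mm, 6 mm tall. Empty weight 130 to 200 g, not known exactly.
- magazine_mouth (a point): Centre of the magazine's mouth, axes as magazine_center. Inside, stiff metal leaves hold the blanks while it is carried smoothly (0.15 m/s). Each sharp up-and-down jerk (40 mm strokes at 0.5 m/s, peaks of 1 g) bends the leaves further until blanks slide out: some at once, some after many jerks. Leaves do not spring back.
- magazine_lug (a point): Steel lug on the magazine's +x side, the same on its -x side: 16 mm wide (y), reaching 32 mm from the magazine's axis, underside 10 mm and top 13 mm above the mouth. Point: middle of the lug.
- tray_in (a point): Green open collecting tray with a black mat, fixed to the bench: 160 (x) x 140 (y) mm outside, 50 mm high over the bench, walls 4 mm. Point: centre of the inner floor, 5 mm above the bench; x and y along the sides, z up.
- pocket (a point): Dock, fixed to the bench: steel base 130 (x) x 100 (y) x 10 mm; pocket 53 (x) x 63 (y) mm inside four aluminium corner posts 42 mm high. Point: centre of the pocket floor, 10 mm above the bench; z up. Yellow catches stand at the middle of the x sides; the y sides are open 33 mm in the middle, for fingers. Same after half a turn. Magazine mouth ends 28 mm above this floor.
- stop_plate_center (a point): Loose solid red plate with a black pad on top, 50 (x) x 60 (y) x 14 (z) mm, 90 g; point: its centre, 7 mm above its underside. The bottom of the stack.
- spacer_center (a point): Loose aluminium frame (rectangular window), 50 (x) x 60 (y) x 14 (z) mm, 80 g, bars 5 mm wide on the x sides and 10 mm on the y sides; point: its centre, 7 mm above its underside. Goes on the stop plate.
- catch_a (a joint): Yellow spring catch at the dock's +x side, 60 mm above the pocket floor; m: 0 = sprung in, up to 0.012 pushed out. 56 mm free between both noses: plates pass; the lugs (64 mm overall) ride down the sloping tops from 18 mm above seat, resistance peaks at 10 to 18 N about 7 mm above seat, then is slight until, seated, the noses snap in over the lugs.
- catch_b (a joint): The same catch at the dock's -x side, same values.
- blank_1_center (a point): Loose brass bar blank with round ends and a dark band in the middle, 14 mm diameter, 60 mm long, 70 g; at the start stuck in the magazine, or absent (2 to 4 of the four are there). Point: its centre; z along the bar.
- blank_2_center (a point): Loose brass bar blank with round ends and a dark band in the middle, 14 mm diameter, 60 mm long, 70 g; at the start stuck in the magazine, or absent (2 to 4 of the four are there). Point: its centre; z along the bar.
- blank_3_center (a point): Loose brass bar blank with round ends and a dark band in the middle, 14 mm diameter, 60 mm long, 70 g; at the start stuck in the magazine, or absent (2 to 4 of the four are there). Point: its centre; z along the bar.
- blank_4_center (a point): Loose brass bar blank with round ends and a dark band in the middle, 14 mm diameter, 60 mm long, 70 g; at the start stuck in the magazine, or absent (2 to 4 of the four are there). Point: its centre; z along the bar.
- tin: Bystander: round white tin 50 mm across, 21 mm high; origin under its centre. Leave alone.
- eye_loupe: Bystander: black eye loupe 35 mm across, 34 mm high; origin under its centre. Leave alone.
- blue_marker: Bystander: blue and grey marker pen 134 mm long, 13 mm thick, lying behind the work; origin under its middle, y along it. Leave alone.
Mind the look-alikes: they are no part of the job. Leave any orange or purple look-alike of the part that bears spacer_center alone.

How it is judged (in metres and radians):
On the way:
1. all blanks are out of the magazine and in the tray before the magazine goes into the dock (x of blank_1_center in the frame of tray_in between -0.076 and 0.076 m and y of blank_1_center in the frame of tray_in between -0.066 and 0.066 m and z of blank_1_center in the frame of tray_in between -0.005 and 0.045 m and x of blank_2_center in the frame of tray_in between -0.076 and 0.076 m and y of blank_2_center in the frame of tray_in between -0.066 and 0.066 m and z of blank_2_center in the frame of tray_in between -0.005 and 0.045 m and x of blank_3_center in the frame of tray_in between -0.076 and 0.076 m and y of blank_3_center in the frame of tray_in between -0.066 and 0.066 m and z of blank_3_center in the frame of tray_in between -0.005 and 0.045 m and x of blank_4_center in the frame of tray_in between -0.076 and 0.076 m and y of blank_4_center in the frame of tray_in between -0.066 and 0.066 m and z of blank_4_center in the frame of tray_in between -0.005 and 0.045 m and horizontal distance between magazine_center and pocket above 0.1 m), for 0.2 s.
At the end, for the whole second after the job is handed in: Blanks lie inside the tray (centre under 45 mm above its floor). Stop plate, spacer, magazine stacked in the pocket, at rest: centres within 4 mm of its axis, square to 0.08 rad, level to 0.06 rad, heights 7, 21, 73 mm over its floor (3, 3, 2.5 mm), catches under 2 mm (x of blank_1_center in the frame of tray_in between -0.076 and 0.076 m and y of blank_1_center in the frame of tray_in between -0.066 and 0.066 m and z of blank_1_center in the frame of tray_in between -0.005 and 0.045 m and x of blank_2_center in the frame of tray_in between -0.076 and 0.076 m and y of blank_2_center in the frame of tray_in between -0.066 and 0.066 m and z of blank_2_center in the frame of tray_in between -0.005 and 0.045 m and x of blank_3_center in the frame of tray_in between -0.076 and 0.076 m and y of blank_3_center in the frame of tray_in between -0.066 and 0.066 m and z of blank_3_center in the frame of tray_in between -0.005 and 0.045 m and x of blank_4_center in the frame of tray_in between -0.076 and 0.076 m and y of blank_4_center in the frame of tray_in between -0.066 and 0.066 m and z of blank_4_center in the frame of tray_in between -0.005 and 0.045 m and horizontal distance between each of stop_plate_center, spacer_center, magazine_center and pocket below 0.004 m and z of stop_plate_center in the frame of pocket between 0.004 and 0.01 m and angle between the x axis of each of stop_plate_center, spacer_center, magazine_center and the x axis of pocket, either way round below 0.08 rad and angle between each of stop_plate_center, spacer_center, magazine_center's own z axis and vertical below 0.06 rad and linear speed of each of stop_plate, spacer, magazine below 0.02 m/s and z of spacer_center in the frame of pocket between 0.018 and 0.024 m and z of magazine_center in the frame of pocket between 0.0705 and 0.0755 m and value of joint each of catch_a, catch_b below 0.002 m); the robot touches nothing.
It fails at once if the tin, the loupe or the marker is moved more than 3 cm (distance of any of tin, eye_loupe, blue_marker from where it was at the start of the episode above 0.03 m).
It fails at once if the magazine is pressed on the spacer with more than 70 N (contact force between magazine and spacer above 70 N).
Of blank_1, blank_2, blank_3, blank_4 only 2 to 4 are there at a start; the rules pass over those that are not, and their reading is None.
At some moment in a run one of stop_plate, spacer may be knocked a few centimetres aside while the robot is not near it.
It also fails if it takes over 192 s, if anything falls off the work surface, if the arm or the gripper's body presses on something with over 40 N, if the wrist force passes 120 N, or if a joint passes its speed limit or range.

## Working session

There is one attempt and no reset: what is moved stays moved. The work goes in short steps, Python scripts to look and compute and a shell command to move; the robot and the scene stay as the last step left them, time stands still between calls to the robot, and variables do not carry over. Pictures are saved under pics/ and viewed, about 12 in all and at most 16, crops included, and the job is handed in when it is done.

```bash
mkdir -p pics; ls
cat > h.py <<'E'
import numpy as np, cv2
from plant import ctrl
def snap(n,save=None):
    s=ctrl.snapshot(n)
    if save: cv2.imwrite('pics/'+save,cv2.cvtColor(s['color'],cv2.COLOR_RGB2BGR))
    return s
def cam(s):
    R=cv2.Rodrigues(np.array(s['rvec'],float))[0]; t=np.array(s['tvec'],float).ravel()
    f=s['color'].shape[0]/2/np.tan(np.radians(s['vertical_fov'])/2)
    return R,t,f
def ray(s,u,v,z):
    R,t,f=cam(s); d=R.T@np.array([(u-s['cx'])/f,(v-s['cy'])/f,1]); o=-R.T@t
    return o+d*(z-o[2])/d[2]
def proj(s,p):
    R,t,f=cam(s); c=R@np.array(p,float)+t
    return c[0]/c[2]*f+s['cx'],c[1]/c[2]*f+s['cy']
def cloud(s):
    R,t,f=cam(s); d=s['depth'].astype(float); v,u=np.indices(d.shape)
    P=np.stack([(u-s['cx'])/f*d,(v-s['cy'])/f*d,d],-1)
    W=(P-t)@R; W[d==0]=np.nan
    return W
E
python3 - <<'E'
from h import *
a=snap('scene','scene.png'); b=snap('side','side.png')
for s in (a,b):
    R,t,f=cam(s); print(-R.T@t,f,R[2])
o=ctrl.get_obs(); print({k:np.round(v,3) for k,v in o.items()}, ctrl.hold_point_z)
E
```

```text
pics
[-238.87922991  866.51447483  661.87817083] 471.9588201577501 [ 0.60532669 -0.66111346 -0.4432929 ]
[ 436.56914523 -929.97571372  494.87637245] 405.29926248674485 [ 0.11115125  0.89492402 -0.43215321]
{'t': np.float64(0.1), 'joints': array([ 1.472,  0.502, -0.427,  1.551,  0.221,  1.138, -0.21 ]), 'joint_vel': array([-0.001, -0.003, -0.   , -0.003, -0.002,  0.   , -0.001]), 'joint_efforts': array([-1.3000e-02, -5.7081e+01, -5.8390e+00, -2.8175e+01,  1.1000e-02,
        6.0000e-03, -0.0000e+00]), 'ee_pos': array([ 229.787, -607.343,  230.325]), 'tcp_rot': array([ 0.823, -0.568, -0.001, -0.001]), 'ft_force': array([ 0.674,  0.708, -0.707]), 'torque': array([ 0.035,  0.027, -0.015]), 'gripper_width': np.float64(85.254)} 18.700000000000003
```

View pics/scene.png

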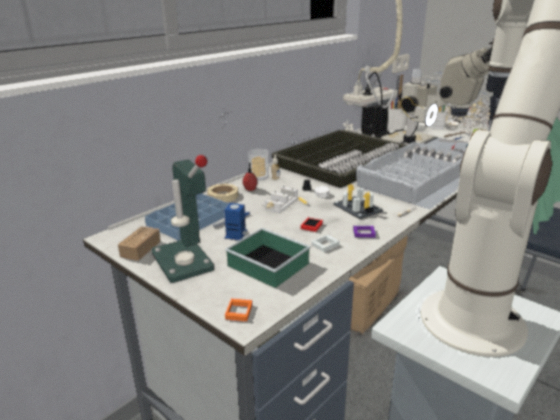

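View pics/side.png

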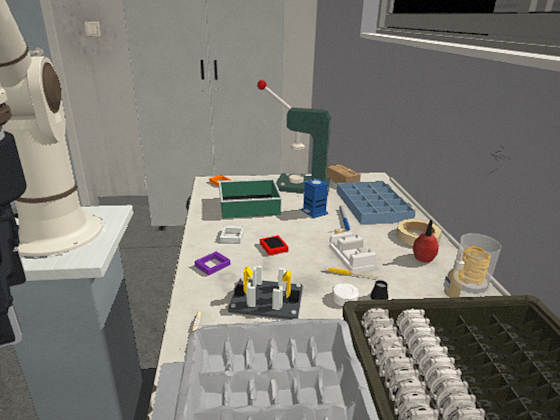

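Candidates for the spacer: a grey frame at scene (325,243), plus purple (364,231) and orange (239,310) look-alikes. I choose the grey one. The magazine is blue at scene (236,221), the stop plate red at (312,225), and the dock is at (358,205) with yellow catches. The tray is green at (268,257).

```bash
cat > m.py <<'E'
from h import *
def rect(P):
    return cv2.minAreaRect(P[:,:2].astype(np.float32))
def meas(s,roi,zlo,zhi,col=None):
    W=cloud(s); hsv=cv2.cvtColor(s['color'],cv2.COLOR_RGB2HSV)
    m=np.zeros(W.shape[:2],bool); x0,y0,x1,y1=roi; m[y0:y1,x0:x1]=1
    m&=(W[...,2]>zlo)&(W[...,2]<zhi)
    if col: m&=cv2.inRange(hsv,np.array(col[0]),np.array(col[1]))>0
    return W[m]
E
python3 - <<'E'
from m import *
a=snap('scene');b=snap('side')
big=lambda s,x0,y0,x1,y1,k:cv2.resize(cv2.cvtColor(s['color'],cv2.COLOR_RGB2BGR)[y0:y1,x0:x1],None,fx=k,fy=k,interpolation=cv2.INTER_CUBIC)
A=big(a,215,175,405,290,4); B=big(b,185,165,405,320,3.45)
cv2.imwrite('pics/c1.png',A); cv2.imwrite('pics/c2.png',B)
blue=((105,140,40),(125,255,255)); red=((0,150,60),(8,255,255)); green=((65,80,20),(90,255,255)); yel=((20,150,100),(32,255,255))
for n,s,roi,zl,zh,c in [('mag a top',a,(215,195,255,245),84,100,blue),('mag b',b,(295,170,340,225),84,100,blue),
 ('red a',a,(295,212,330,235),8,25,red),('red b',b,(255,230,295,258),8,25,red),
 ('spa a',a,(308,232,345,254),9,25,None),('spa b',b,(215,222,248,247),9,25,None),
 ('tray a',a,(220,225,315,285),44,60,green),('tray b',b,(210,170,290,225),44,60,green),
 ('dock a',a,(325,180,395,220),6,16,None),('dock b',b,(225,255,310,320),6,16,None),
 ('yel a',a,(325,180,395,220),40,120,yel),('yel b',b,(225,255,310,320),40,120,yel)]:
    P=meas(s,roi,zl,zh,c)
    if len(P): 
        r=rect(P); print(n,len(P),np.round(np.median(P,0),1),'ext',np.round(np.percentile(P,[2,98],0),0).tolist(),np.round(r[0],1),np.round(r[1],1),round(r[2],1))
E
```

```text
mag a top 68 [646.6  86.9  88.8] ext [[632.0, 56.0, 84.0], [673.0, 101.0, 91.0]] [655.3  80.3] [43.9 41.3] 39.3
mag b 100 [657.9  59.8  88.2] ext [[635.0, 44.0, 84.0], [689.0, 94.0, 90.0]] [661.8  68.6] [46.5 44. ] 27.0
red a 90 [514.5 -90.9  13. ] ext [[499.0, -133.0, 8.0], [545.0, -75.0, 16.0]] [ 524.8 -102.6] [47.6 53.4] 21.8
red b 175 [ 527.5 -129.4   12.5] ext [[500.0, -146.0, 8.0], [557.0, -82.0, 15.0]] [ 528.7 -112.1] [50.4 63.1] 17.1
spa a 151 [431.3 -42.7  12.3] ext [[404.0, -79.0, 9.0], [458.0, -15.0, 15.0]] [431.8 -47.1] [65.4 53.2] 80.6
spa b 159 [431.4 -54.8  12.3] ext [[405.0, -82.0, 9.0], [458.0, -20.0, 14.0]] [431.7 -51.3] [62.8 49.9] 80.2
tray a 57 [555.7  79.8  45.1] ext [[431.0, 59.0, 44.0], [562.0, 172.0, 48.0]] [520.   85.7] [174.2  88. ] 42.1
tray b 109 [487.6 189.4  46.1] ext [[411.0, 52.0, 44.0], [560.0, 198.0, 49.0]] [484.  124.6] [150.  146.2] 3.5
dock a 574 [ 505.9 -309.4    9.6] ext [[428.0, -451.0, 6.0], [683.0, -245.0, 16.0]] [ 557.8 -367.3] [204.8 290. ] 76.6
dock b 1590 [ 493.8 -323.1    9.3] ext [[425.0, -362.0, 7.0], [560.0, -246.0, 15.0]] [ 481.  -265.9] [168.8 177.3] 75.2
yel a 43 [ 458.3 -291.9   55.9] ext [[452.0, -311.0, 42.0], [536.0, -280.0, 67.0]] [ 492.7 -297.4] [14.5 90.3] 72.0
yel b 184 [ 467.7 -303.4   58.4] ext [[454.0, -323.0, 41.0], [539.0, -288.0, 69.0]] [ 497.4 -300. ] [32.1 87.2] 72.6
```

View pics/c1.png

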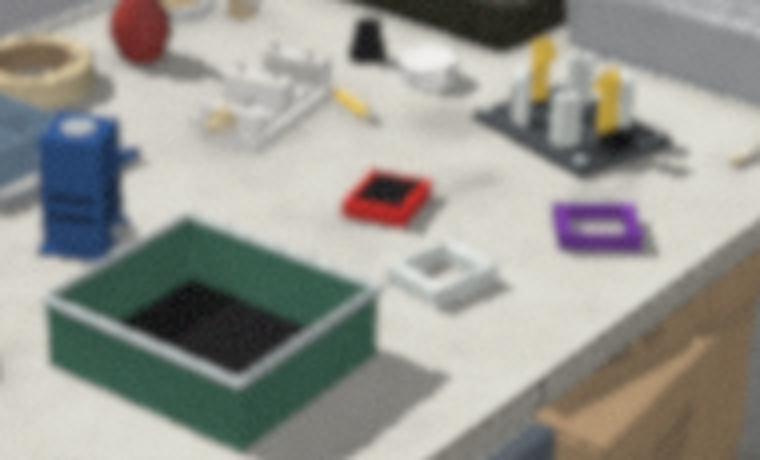

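View pics/c2.png

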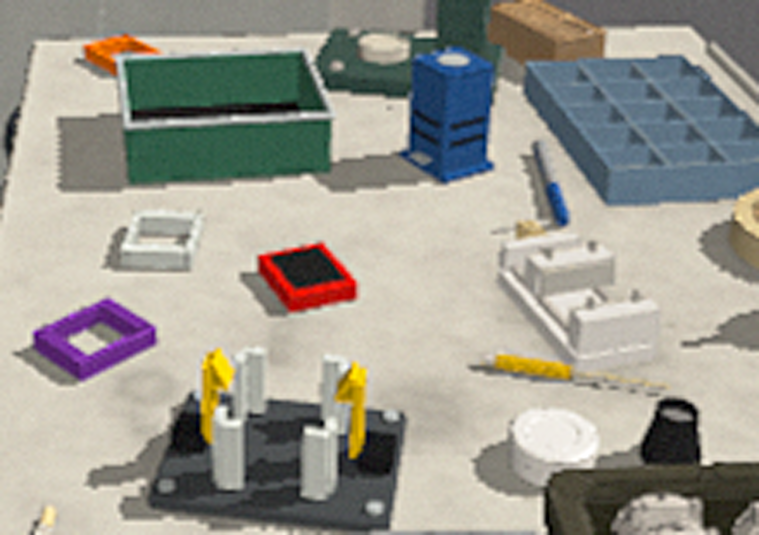

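Crops confirm: grey open frame = spacer at c2 (160,240), red plate with black pad at (307,278), blue magazine at (450,115), dock with yellow catches at (215,375) and (352,385). I'll do the plates first and the magazine last; first a look over the dock.

```bash
python3 -m pendant '[[1,267,308,90,0,0,0],[1,267,308,90,0,0,0],[1,267,308,90,0,0,0],[1,267,308,90,0,0,0],[1,267,308,90,0,0,0],[1,267,308,90,0,0,0],[1,267,308,90,0,0,0],[1,267,308,90,0,0,0],[1,267,308,90,0,0,0],[1,267,308,90,0,0,0]]'
python3 - <<'E'
from h import *
s=snap('wrist','w1.png'); R,t,f=cam(s); print(-R.T@t,f,R[2], ctrl.get_obs()['tcp_rot'])
np.savez('w1.npz',**s)
E
```

```text
t: 1.45
ee_pos: [495.8, -301.5, 320.7]
tcp_rot: [0.822, -0.569, -0.001, 0.0]
ft_force: [-0.3, -1.3, -0.4]
gripper_width: 85.4
[ 572.62104141 -272.99433646  462.21698179] 345.32959318715035 [-0.29976938 -0.11069855 -0.94756749] [ 8.21983752e-01 -5.69510678e-01 -4.76045673e-04  2.68073115e-04]
```

View pics/w1.png

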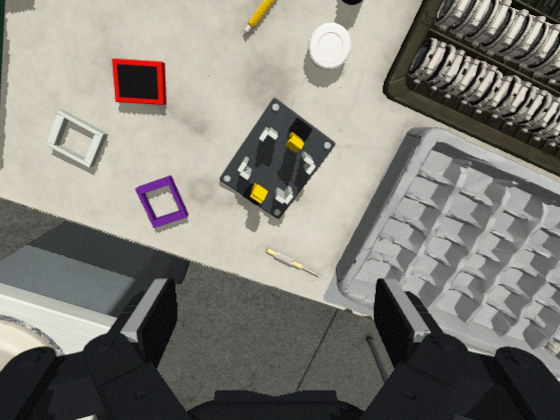

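The wrist view shows the dock at (277,158), red plate (139,82), spacer (76,138) and purple look-alike (162,202), all in one view. I'll measure from it.

```bash
cat > w.py <<'E'
from h import *
def quad(s,mask,z,name):
    m=cv2.morphologyEx(mask,cv2.MORPH_CLOSE,np.ones((3,3)))
    c=max(cv2.findContours(m,cv2.RETR_EXTERNAL,cv2.CHAIN_APPROX_NONE)[0],key=cv2.contourArea)
    P=np.array([ray(s,u,v,z)[:2] for u,v in c[:,0]],np.float32); r=cv2.minAreaRect(P)
    w,h=r[1]; a=r[2] if w<h else r[2]-90   # angle of short side (x)
    print(name,'c',np.round(r[0],1),'dims',np.round(r[1],1),'short-side ang',round(a,1),'long',round(a-90,1)); return r
def roi(s,m,x0,y0,x1,y1):
    z=np.zeros_like(m); z[y0:y1,x0:x1]=m[y0:y1,x0:x1]; return z
E
python3 - <<'E'
from w import *
s=dict(np.load('w1.npz')); hsv=cv2.cvtColor(s['color'],cv2.COLOR_RGB2HSV); W=cloud(s); Z=W[...,2]
red=cv2.inRange(hsv,(0,150,60),(8,255,255))|cv2.inRange(hsv,(172,150,60),(180,255,255))
quad(s,roi(s,red,100,45,180,115),14,'red')
quad(s,roi(s,((Z>8)&(Z<25)).astype(np.uint8)*255,35,100,118,175),14,'spacer')
dk=(cv2.inRange(hsv,(0,0,0),(180,255,105)))
quad(s,roi(s,dk,215,90,340,222),10,'dock dark')
# screws
br=cv2.inRange(hsv,(0,0,120),(180,60,255)); 
g=cv2.cvtColor(s['color'],cv2.COLOR_RGB2GRAY)
for nm,x,y in [('s1',276,106),('s2',326,145),('s3',277,211),('s4',227,179)]:
    sub=g[y-6:y+7,x-6:x+7].astype(float); w=np.clip(sub-np.percentile(sub,60),0,None)
    vv,uu=np.indices(sub.shape); u=x-6+(w*uu).sum()/w.sum(); v=y-6+(w*vv).sum()/w.sum(); print(nm,u,v,np.round(ray(s,u,v,11),1))
ye=roi(s,cv2.inRange(hsv,(18,130,100),(34,255,255)),240,120,320,215)
n,l,st,c=cv2.connectedComponentsWithStats(ye)
for i in range(1,n):
    if st[i][4]>30:
        P=W[l==i]; P=P[P[:,2]>60]; print('yel',st[i],np.round(np.nanmean(P,0),1),np.nanmax(P[:,2]))
P=W[roi(s,((Z>46)&(Z<57)&(ye==0)).astype(np.uint8)*255,225,115,330,210)>0]
from scipy.cluster.vq import kmeans2
print(len(P)); print('posts',np.round(rect[0],1) if (rect:=cv2.minAreaRect(P[:,:2].astype(np.float32))) else 0,np.round(rect[1],1),rect[2])
E
```

```text
red c [ 528.9 -111.9] dims [49.5 62. ] short-side ang 16.9 long -73.1
spacer c [433.  -51.3] dims [61.6 51.5] short-side ang -9.6 long -99.6
dock dark c [ 494.6 -302.7] dims [ 99.2 130.1] short-side ang 75.4 long -14.6
s1 275.79116383718554 105.50992022908571 [ 561.3 -277.4   11. ]
s2 327.8056718540169 145.07145114148037 [ 539.1 -357.6   11. ]
s3 277.2023101155058 213.5747287364368 [ 428.4 -329.4   11. ]
s4 225.82367732850534 178.4875276604305 [ 450.6 -247.7   11. ]
yel [286 132  19  20 228] [ 532.8 -312.6   65. ] 68.81441664748635
yel [250 183  18  21 231] [ 459.5 -293.3   64.9] 69.58948883800176
434
posts [ 501.1 -304.5] [74.9 76.3] 75.14774322509766
```

```bash
python3 -m pendant '[[1,32,188,-100,0,0,-0.064],[1,32,188,-150,0,0,-0.064],[1,32,188,-221,0,0,-0.064],[1,32,188,-221,0,0,-0.064],[1,32,188,-221,0,0,-0.064],[1,32,188,-221,0,0,-0.064],[1,32,188,-221,0,0,-0.064],[1,32,188,-221,0,0,-0.064],[1,32,188,-221,0,0,-0.064],[1,32,188,-221,0,0,-0.064]]'
python3 - <<'E'
from w import *
s=snap('wrist','w2.png'); hsv=cv2.cvtColor(s['color'],cv2.COLOR_RGB2HSV)
red=cv2.inRange(hsv,(0,150,60),(8,255,255))|cv2.inRange(hsv,(172,150,60),(180,255,255))
quad(s,red,14,'red'); print(np.round(ctrl.get_obs()['ee_pos'],1)); q=ctrl.get_obs()['tcp_rot']; print(2*np.degrees(np.arctan2(q[1],q[0])))
E
```

```text
t: 2.75
ee_pos: [529.5, -112.7, 101.1]
tcp_rot: [0.804, -0.595, 0.001, -0.0]
ft_force: [-0.3, 0.1, 0.3]
gripper_width: 85.5
red c [ 530.2 -109.4] dims [52.  59.1] short-side ang 17.1 long -72.9
[ 529.4 -112.5  100.9]
-72.98068356389832
```

```bash
python3 -m pendant '[[1,0,0,-50,0,0,0],[1,0,0,-80,0,0,0],[1,0,0,-95,0,0,0],[1,0,0,-101,0,0,0],[1,0,0,-101,0,0,0],[0,0,0,-101,0,0,0],[0,0,0,-101,0,0,0],[0,0,0,-101,0,0,0],[0,0,0,-101,0,0,0],[0,0,0,-101,0,0,0]]'
python3 -m pendant '[[0,0,0,0,0,0,0],[0,0,0,0,0,0,0],[0,0,0,0,0,0,0]]'
```

```text
t: 4.05
ee_pos: [530.1, -112.0, 0.8]
tcp_rot: [0.804, -0.594, 0.001, -0.0]
ft_force: [-2.9, 0.4, 8.0]
gripper_width: 58.1
t: 4.42
ee_pos: [530.1, -112.0, 0.9]
tcp_rot: [0.804, -0.594, 0.001, -0.0]
ft_force: [-1.7, 0.8, 7.8]
gripper_width: 58.3
```

```bash
python3 -m pendant '[[0,0,0,40,0,0,0],[0,0,0,90,0,0,0],[0,0,0,140,0,0,0],[0,-34,-191,140,0,0,-0.553],[0,-34,-191,140,0,0,-0.553],[0,-34,-191,140,0,0,-0.553],[0,-34,-191,140,0,0,-0.553],[0,-34,-191,140,0,0,-0.553],[0,-34,-191,140,0,0,-0.553],[0,-34,-191,140,0,0,-0.553]]'
python3 -m pendant '[[0,0,0,0,0,0,0],[0,0,0,0,0,0,0],[0,0,0,0,0,0,0]]'
python3 - <<'E'
from w import *
s=snap('wrist','w3.png'); np.savez('w3.npz',**s); hsv=cv2.cvtColor(s['color'],cv2.COLOR_RGB2HSV)
o=ctrl.get_obs();q=o['tcp_rot']; print(np.round(o['ee_pos'],1),2*np.degrees(np.arctan2(q[1],q[0])),o['gripper_width'])
red=cv2.inRange(hsv,(0,150,60),(8,255,255))|cv2.inRange(hsv,(172,150,60),(180,255,255))
quad(s,red,o['ee_pos'][2]+13,'red')
E
```

```text
t: 5.68
ee_pos: [495.8, -301.0, 139.4]
tcp_rot: [-0.613, 0.79, 0.0, 0.0]
ft_force: [-0.1, -0.1, -0.5]
gripper_width: 57.9
t: 6.05
ee_pos: [495.2, -302.8, 139.3]
tcp_rot: [-0.611, 0.791, 0.0, 0.0]
ft_force: [1.0, 0.0, -0.4]
gripper_width: 58.3
[ 495.1 -302.9  139.3] 255.38449008814965 58.25537507239191
red c [ 497.6 -303.5] dims [59.1 54. ] short-side ang -14.4 long -104.4
```

View pics/w3.png

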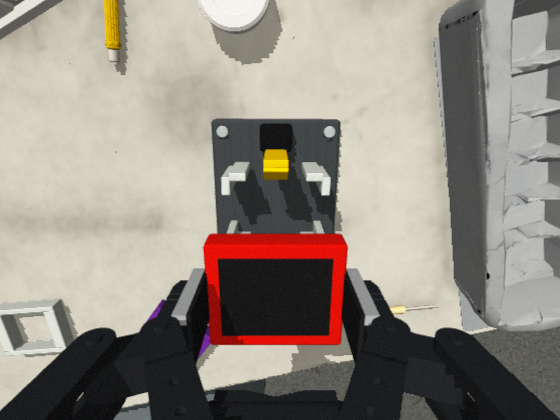

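The held plate is square between the pads at (275,295), in line with the dock ahead of it at (275,170). Lowering it.

```bash
python3 -m pendant '[[0,0,0,-30,0,0,0],[0,0,0,-50,0,0,0],[0,0,0,-60,0,0,0],[0,0,0,-70,0,0,0],[0,0,0,-80,0,0,0],[0,0,0,-85,0,0,0],[0,0,0,-85,0,0,0]]'
python3 -m pendant '[[0,0,0,-8,0,0,0],[0,0,0,-16,0,0,0],[0,0,0,-24,0,0,0],[0,0,0,-30,0,0,0],[0,0,0,-35,0,0,0],[0,0,0,-35,0,0,0]]'
```

```text
t: 6.98
ee_pos: [495.0, -302.8, 54.1]
tcp_rot: [-0.611, 0.791, 0.0, -0.0]
ft_force: [0.6, 0.4, -0.7]
gripper_width: 58.0
t: 7.72
ee_pos: [494.9, -302.7, 18.8]
tcp_rot: [-0.611, 0.791, 0.0, -0.0]
ft_force: [-0.3, -0.0, -0.9]
gripper_width: 58.2
```

Free so far (below the posts' tops). Final 7 mm, release, and up to a look.

```bash
python3 -m pendant '[[0,0,0,-4,0,0,0],[0,0,0,-7,0,0,0],[0,0,0,-7,0,0,0]]'
python3 -m pendant '[[0.82,0,0,0,0,0,0],[0.82,0,0,0,0,0,0],[0.82,0,0,0,0,0,0],[0.82,0,0,0,0,0,0],[0.82,0,0,20,0,0,0],[0.82,0,0,50,0,0,0],[0.82,0,0,100,0,0,0],[0.82,0,0,150,0,0,0],[1,0,0,188,0,0,0],[1,0,0,188,0,0,0]]'
python3 - <<'E'
from w import *
a=snap('wrist','w4.png'); o=ctrl.get_obs(); print(o['ee_pos'])
s=snap('side'); sub=cv2.cvtColor(s['color'],cv2.COLOR_RGB2BGR)[255:320,220:310]
A=cv2.cvtColor(a['color'],cv2.COLOR_RGB2BGR)
cv2.imwrite('pics/w4b.png',np.hstack([A[60:420,130:430],cv2.resize(sub,(498,360),interpolation=cv2.INTER_CUBIC)]))
hsv=cv2.cvtColor(a['color'],cv2.COLOR_RGB2HSV)
red=cv2.inRange(hsv,(0,150,60),(8,255,255))|cv2.inRange(hsv,(172,150,60),(180,255,255))
quad(a,red,24,'red')
W=cloud(a); P=W[red>0]; print(np.nanpercentile(P[:,2],[5,50,95]))
E
```

```text
t: 8.1
ee_pos: [494.8, -302.8, 12.0]
tcp_rot: [-0.611, 0.791, 0.0, -0.0]
ft_force: [-0.6, -0.6, -1.5]
gripper_width: 58.1
t: 9.35
ee_pos: [497.6, -304.0, 205.7]
tcp_rot: [-0.611, 0.791, -0.004, 0.001]
ft_force: [-0.1, 0.2, -0.0]
gripper_width: 85.4
[ 496.22510597 -303.46608818  203.29422961]
red c [ 495.5 -302.9] dims [60.2 50.8] short-side ang -14.6 long -104.6
[18.66884462 22.89395361 24.18453803]
```

View pics/w4b.png

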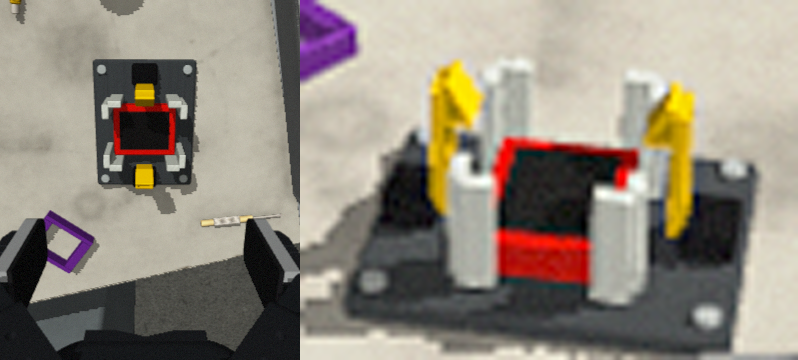

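The red plate sits flat in the pocket: crop (145,130), outline centre (495.5,-302.9), top at z 24. Next, the spacer.

```bash
python3 -m pendant '[[1,-62,252,0,0,0,0.087],[1,-62,252,0,0,0,0.087],[1,-62,252,0,0,0,0.087],[1,-62,252,-40,0,0,0.087],[1,-62,252,-80,0,0,0.087],[1,-62,252,-80,0,0,0.087],[1,-62,252,-80,0,0,0.087],[1,-62,252,-80,0,0,0.087],[1,-62,252,-80,0,0,0.087],[1,-62,252,-80,0,0,0.087]]'
python3 - <<'E'
from w import *
s=snap('wrist','w5.png'); W=cloud(s); Z=W[...,2]; o=ctrl.get_obs(); q=o['tcp_rot']; print(np.round(o['ee_pos'],1),2*np.degrees(np.arctan2(q[1],q[0]))-360)
m=((Z>8)&(Z<22)&(np.hypot(W[...,0]-433,W[...,1]+51)<80)).astype(np.uint8)*255
quad(s,m,14,'spacer')
E
```

```text
t: 10.7
ee_pos: [433.6, -51.5, 120.9]
tcp_rot: [-0.645, 0.764, -0.001, 0.0]
ft_force: [0.1, 0.1, 0.7]
gripper_width: 85.5
[433.5 -51.4 120.8] -99.68156631070002
spacer c [432.5 -49.8] dims [59.5 50.4] short-side ang -9.7 long -99.7
```

View pics/w5.png

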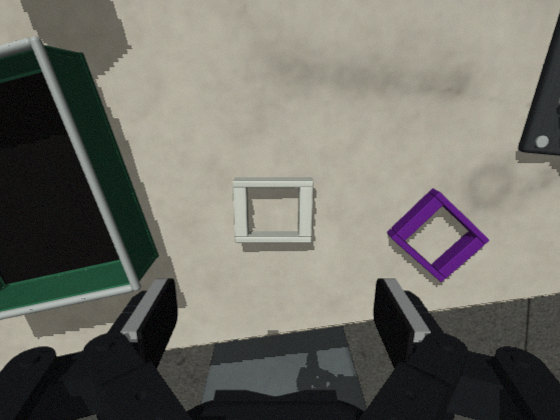

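The spacer lies square in front of the pads at (273,210). Grip it.

```bash
python3 -m pendant '[[1,0,0,-50,0,0,0],[1,0,0,-90,0,0,0],[1,0,0,-110,0,0,0],[1,0,0,-118,0,0,0],[1,0,0,-118,0,0,0],[0,0,0,-118,0,0,0],[0,0,0,-118,0,0,0],[0,0,0,-118,0,0,0],[0,0,0,-118,0,0,0],[0,0,0,-118,0,0,0]]'
python3 -m pendant '[[0,0,0,0,0,0,0],[0,0,0,0,0,0,0],[0,0,0,40,0,0,0],[0,0,0,90,0,0,0],[0,0,0,140,0,0,0],[0,62,-252,140,0,0,-0.087],[0,62,-252,140,0,0,-0.087],[0,62,-252,140,0,0,-0.087],[0,62,-252,140,0,0,-0.087],[0,62,-252,140,0,0,-0.087]]'
python3 -m pendant '[[0,0,0,0,0,0,0],[0,0,0,0,0,0,0],[0,0,0,0,0,0,0]]'
python3 - <<'E'
from w import *
s=snap('wrist','w6.png'); W=cloud(s); Z=W[...,2]; o=ctrl.get_obs(); q=o['tcp_rot']; print(np.round(o['ee_pos'],1),2*np.degrees(np.arctan2(q[1],q[0]))-360,o['gripper_width'])
A=(cv2.inRange(cv2.cvtColor(s['color'],cv2.COLOR_RGB2HSV),(0,0,130),(180,60,255))>0)
m=((abs(Z-o['ee_pos'][2]-12)<12)&A).astype(np.uint8)*255
cv2.imwrite('pics/w6.png',np.hstack([cv2.cvtColor(s['color'],cv2.COLOR_RGB2BGR)[100:,130:430],cv2.cvtColor(m,cv2.COLOR_GRAY2BGR)[100:,130:430]]))
E
```

```text
t: 12.0
ee_pos: [434.1, -51.0, 3.8]
tcp_rot: [-0.645, 0.764, -0.001, 0.001]
ft_force: [-3.0, 1.0, 10.1]
gripper_width: 58.0
t: 13.25
ee_pos: [494.5, -309.2, 142.8]
tcp_rot: [-0.608, 0.794, -0.002, -0.0]
ft_force: [-0.4, -0.1, -0.3]
gripper_width: 57.4
t: 13.62
ee_pos: [495.3, -301.0, 142.6]
tcp_rot: [-0.612, 0.791, 0.0, 0.0]
ft_force: [-0.0, 1.8, -0.2]
gripper_width: 57.3
[ 495.3 -301.3  142.6] -104.48630584856687 57.2068561897145
```

View pics/w6.png

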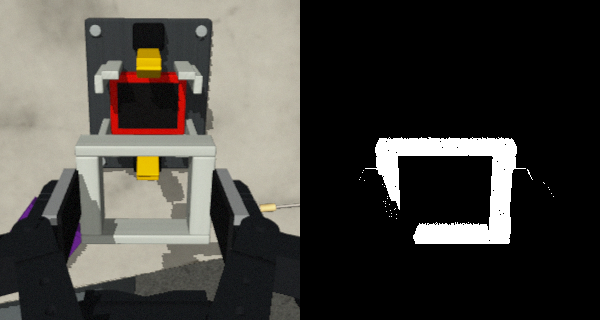

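```bash
python3 -m pendant '[[0,0,0,0,0,0,0],[0,0,0,0,0,0,0]]'
python3 - <<'E'
from w import *
s=snap('wrist','w7.png'); o=ctrl.get_obs(); print(np.round(o['ee_pos'],1))
g=cv2.cvtColor(s['color'],cv2.COLOR_RGB2GRAY).astype(int)
print('col275 rows225-275',g[225:275:2,275].tolist()); print('rows 325-350',g[320:352:2,275].tolist())
for z in (o['ee_pos'][2]+10.2,):
  for u,v in [(206,255),(344,255),(210,343),(345,343)]: print(np.round(ray(s,u,v,z),1))
W=cloud(s)
for v in (245,250,260,262,264,330,336,340): print(v,np.round(W[v,275],1))
E
```

```text
t: 13.92
ee_pos: [495.2, -302.6, 142.4]
tcp_rot: [-0.612, 0.791, -0.0, -0.0]
ft_force: [0.4, -0.3, -1.6]
gripper_width: 57.5
[ 495.1 -302.7  142.4]
col275 rows225-275 [22, 18, 59, 71, 66, 144, 157, 153, 157, 160, 160, 214, 203, 196, 195, 168, 180, 183, 183, 184, 184, 184, 184, 186, 186]
rows 325-350 [157, 157, 155, 155, 156, 158, 160, 155, 219, 200, 196, 192, 177, 179, 181, 181]
[ 520.3 -279.4  152.6]
[ 505.8 -335.4  152.6]
[ 477.4 -267.2  152.6]
[ 461.7 -327.4  152.6]
245 [ 516.8 -308.4  150.9]
250 [ 514.2 -307.7  150.1]
260 [ 465.5 -294.9   58.8]
262 [ 464.1 -294.6   59.2]
264 [ 463.5 -294.4   61. ]
330 [ 473.1 -297.   147.7]
336 [ 472.  -296.7  150.5]
340 [ 470.7 -296.4  151.6]
```

```bash
python3 -m pendant '[[0,1,0,-30,0,0,0],[0,1,0,-50,0,0,0],[0,1,0,-60,0,0,0],[0,1,0,-70,0,0,0],[0,1,0,-76,0,0,0],[0,1,0,-80,0,0,0],[0,1,0,-85,0,0,0],[0,1,0,-90,0,0,0],[0,1,0,-95,0,0,0],[0,1,0,-95,0,0,0]]'
python3 -m pendant '[[0,0,0,-6,0,0,0],[0,0,0,-12,0,0,0],[0,0,0,-17,0,0,0],[0,0,0,-18,0,0,0],[0,0,0,-18,0,0,0]]'
```

```text
t: 15.22
ee_pos: [496.5, -303.0, 47.1]
tcp_rot: [-0.611, 0.791, -0.0, 0.0]
ft_force: [2.5, -1.6, -1.2]
gripper_width: 57.4
t: 15.85
ee_pos: [496.5, -303.0, 29.3]
tcp_rot: [-0.611, 0.791, -0.0, 0.0]
ft_force: [3.1, -0.6, -1.6]
gripper_width: 57.8
```

```bash
python3 -m pendant '[[0.82,0,0,-1,0,0,0],[0.82,0,0,-1,0,0,0],[0.82,0,0,-1,0,0,0],[0.82,0,0,-1,0,0,0],[0.82,0,0,20,0,0,0],[0.82,0,0,50,0,0,0],[0.82,0,0,100,0,0,0],[0.82,0,0,150,0,0,0],[1,0,0,172,0,0,0],[1,0,0,172,0,0,0]]'
python3 - <<'E'
from w import *
a=snap('wrist'); o=ctrl.get_obs(); print(o['ee_pos'])
s=snap('side'); sub=cv2.cvtColor(s['color'],cv2.COLOR_RGB2BGR)[255:320,220:310]
A=cv2.cvtColor(a['color'],cv2.COLOR_RGB2BGR)
cv2.imwrite('pics/w8b.png',np.hstack([A[60:420,130:430],cv2.resize(sub,(498,360),interpolation=cv2.INTER_CUBIC)]))
W=cloud(a); Z=W[...,2]; r=np.hypot(W[...,0]-495.5,W[...,1]+303)
P=W[(r<40)&(Z>28)&(Z<43)]; R=cv2.minAreaRect(P[:,:2].astype(np.float32)); print(len(P),np.median(P[:,2]),R)
for n,q in (('xp',(22.5,0)),('xm',(-22.5,0)),('yp',(0,25)),('ym',(0,-25))):
    c,s_=np.cos(np.radians(-14.6)),np.sin(np.radians(-14.6)); x=495.5+c*q[0]-s_*q[1]; y=-303+s_*q[0]+c*q[1]
    k=np.hypot(W[...,0]-x,W[...,1]-y)<6; print(n,np.nanpercentile(Z[k],[25,50,75]))
E
```

```text
t: 17.1
ee_pos: [497.7, -303.7, 205.0]
tcp_rot: [-0.611, 0.791, -0.003, 0.001]
ft_force: [-0.4, -0.6, -1.5]
gripper_width: 85.8
[ 496.55550713 -303.18409827  203.04974858]
1951 36.8120104974731 ((492.8272399902344, -302.27899169921875), (72.3646469116211, 70.17411041259766), 75.26882934570312)
xp [35.18010986 36.38049445 36.97491017]
xm [23.53327129 32.16394098 36.83884782]
yp [36.56695172 36.99263578 37.46796856]
ym [36.208428   36.87644575 37.27536885]
```

View pics/w8b.png

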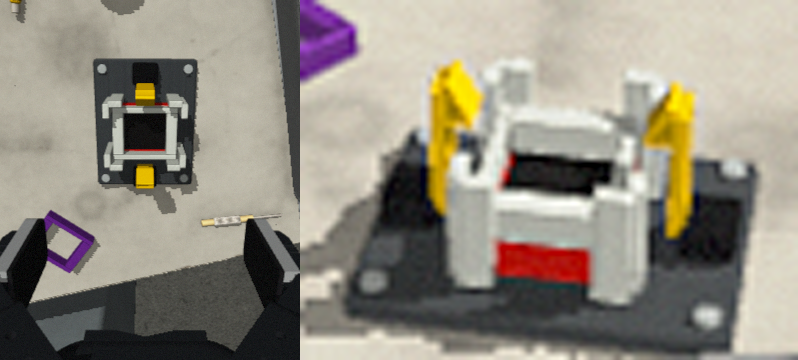

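The spacer is seated level on the plate: crop (145,133), top at about z 37. Now to the magazine.

```bash
python3 -m pendant '[[1,0,0,100,0,0,0],[1,124,363,100,0,0,0],[1,124,363,100,0,0,0],[1,124,363,100,0,0,0],[1,124,363,100,0,0,0],[1,124,363,100,0,0,0],[1,124,363,100,0,0,0],[1,124,363,100,0,0,0],[1,124,363,100,0,0,0],[1,124,363,100,0,0,0]]'
python3 -m pendant '[[1,0,0,0,0,0,0],[1,0,0,0,0,0,0],[1,0,0,0,0,0,0]]'
python3 - <<'E'
from w import *
s=snap('wrist','w9.png'); np.savez('w9.npz',**s); o=ctrl.get_obs(); print(o['ee_pos'])
W=cloud(s); Z=W[...,2]; hsv=cv2.cvtColor(s['color'],cv2.COLOR_RGB2HSV)
top=((Z>82)&(Z<97)&(np.hypot(W[...,0]-660,W[...,1]-70)<60)).astype(np.uint8)*255
quad(s,top,90,'magtop')
lo=((Z>2)&(Z<11)&(np.hypot(W[...,0]-660,W[...,1]-70)<60)).astype(np.uint8)*255
E
```

```text
t: 18.45
ee_pos: [619.6, 57.5, 300.2]
tcp_rot: [-0.61, 0.792, 0.0, -0.001]
ft_force: [0.4, -0.2, 0.4]
gripper_width: 85.6
t: 18.82
ee_pos: [620.1, 59.4, 301.4]
tcp_rot: [-0.611, 0.792, -0.0, 0.0]
ft_force: [0.2, 1.2, -0.7]
gripper_width: 85.7
[620.11228819  59.60987516 301.42565837]
magtop c [661.5  72. ] dims [45.7 46.1] short-side ang 27.1 long -62.9
```

View pics/w9.png

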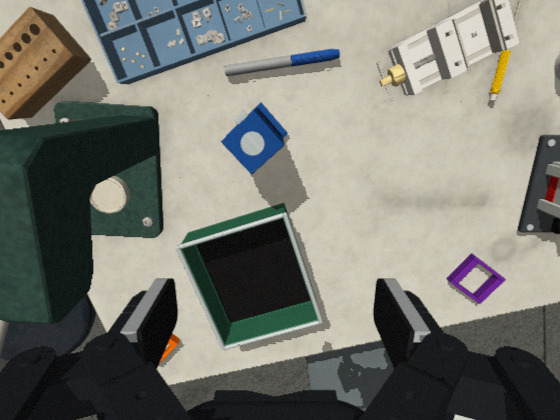

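The magazine top is at (255,138); I need to know which sides carry the lugs, so I project both hypotheses into the side view.

Run:
```python
from w import *
s=snap('side'); x0,y0,k=290,165,10
I=cv2.resize(cv2.cvtColor(s['color'],cv2.COLOR_RGB2BGR)[y0:y0+60,x0:x0+55],None,fx=k,fy=k,interpolation=cv2.INTER_CUBIC)
J=I.copy()
for a,c in ((27.1,(0,0,255)),(117.1,(0,255,255))):
    t=np.radians(a)
    for sg in (1,-1):
        for w in (-8,8):
            p=np.array([661.5,72,11.5])+sg*32*np.array([np.cos(t),np.sin(t),0])+w*np.array([-np.sin(t),np.cos(t),0])
            u,v=proj(s,p); cv2.circle(J,(int((u-x0+.5)*k),int((v-y0+.5)*k)),4,c,-1)
cv2.imwrite('pics/lug.png',cv2.resize(np.hstack([I,J]),None,fx=.72,fy=.72))
```

```text
(no output)
```

View pics/lug.png

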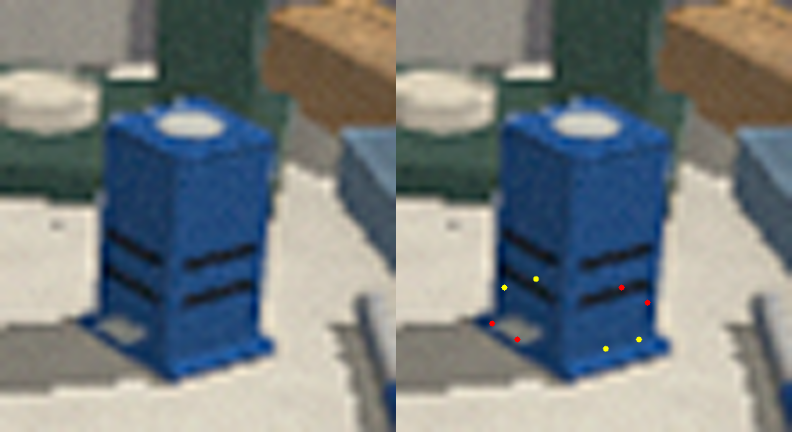

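The grey lug at crop (125,330) matches the red marks, so magazine x points along 27°. The jaws go along -62.9°. I check how close the press is, then reach.

```bash
python3 - <<'E'
from w import *
s=dict(np.load('w9.npz')); W=cloud(s); Z=W[...,2]
hs=cv2.cvtColor(s['color'],cv2.COLOR_RGB2HSV)
m=(Z>60)&(np.indices(Z.shape)[1]<170)&(np.indices(Z.shape)[0]<270); P=W[m]
print(np.nanpercentile(P,[1,50,99],axis=0).round(), np.nanmin(np.hypot(P[:,0]-661,P[:,1]-72)), np.nanmin(np.hypot(P[:,0]-490,P[:,1]-125)))
# tray rim
hsv=hs; I=((Z>40)&(Z<58)&(abs(W[...,0]-485)<110)&(abs(W[...,1]-125)<110)).astype(np.uint8)*255
quad(s,I,50,'tray')
E
python3 -m pendant '[[1,41.5,12,-100,0,0,0.728],[1,41.5,12,-150,0,0,0.728],[1,41.5,12,-180,0,0,0.728],[1,41.5,12,-180,0,0,0.728],[1,41.5,12,-180,0,0,0.728],[1,41.5,12,-180,0,0,0.728],[1,41.5,12,-180,0,0,0.728],[1,41.5,12,-180,0,0,0.728]]'
```

```text
[[622. 179.  70.]
 [682. 192. 226.]
 [723. 220. 254.]] 115.63165424736141 147.77343527345508
tray c [481.5 126.7] dims [166.6 145.7] short-side ang -86.6 long -176.6
t: 19.92
ee_pos: [662.1, 72.1, 122.3]
tcp_rot: [0.853, -0.522, 0.001, -0.0]
ft_force: [-0.0, 0.6, -0.1]
gripper_width: 85.6
```

```bash
python3 -m pendant '[[1,0,0,-30,0,0,0],[1,0,0,-60,0,0,0],[1,0,0,-76,0,0,0],[1,0,0,-76,0,0,0],[0,0,0,-76,0,0,0],[0,0,0,-76,0,0,0],[0,0,0,-76,0,0,0],[0,0,0,-76,0,0,0],[0,0,0,-76,0,0,0],[0,0,0,-76,0,0,0]]'
python3 -m pendant '[[0,0,0,0,0,0,0],[0,0,0,0,0,0,0],[0,0,0,0,0,0,0]]'
```

```text
t: 21.18
ee_pos: [662.6, 72.5, 46.8]
tcp_rot: [0.853, -0.522, 0.001, -0.001]
ft_force: [-0.8, 0.9, 6.6]
gripper_width: 45.3
t: 21.55
ee_pos: [662.6, 72.6, 46.8]
tcp_rot: [0.853, -0.522, 0.001, -0.001]
ft_force: [-0.9, -0.3, 6.0]
gripper_width: 45.4
```

```bash
python3 -m pendant '[[0,0,0,5,0,0,0],[0,0,0,14,0,0,0],[0,0,0,26,0,0,0],[0,0,0,40,0,0,0],[0,0,0,54,0,0,0],[0,0,0,68,0,0,0],[0,0,0,80,0,0,0],[0,0,0,88,0,0,0],[0,0,0,93,0,0,0],[0,0,0,95,0,0,0]]'
for i in 1 2 3 4 5 6 7 8; do python3 -m pendant '[[0,0,0,0,0,0,0]]' | grep ft; done
python3 - <<'E'
from h import *
f=[]
for i in range(6): ctrl.snapshot('wrist'); f.append(ctrl.get_obs()['ft_force'][2])
print(np.round(f,2),np.mean(f))
E
```

```text
t: 22.8
ee_pos: [661.5, 72.0, 140.4]
tcp_rot: [0.853, -0.522, -0.0, 0.0]
ft_force: [-0.4, 0.1, -4.6]
gripper_width: 45.3
ft_force: [0.2, -0.1, -3.4]
ft_force: [-0.4, -0.0, -3.4]
ft_force: [0.9, -0.1, -4.9]
ft_force: [-1.0, 0.4, -3.3]
ft_force: [-0.5, 0.7, -3.6]
ft_force: [-1.0, -0.5, -3.1]
ft_force: [-0.7, -0.3, -3.9]
ft_force: [0.2, 1.2, -3.5]
[-3.35 -3.13 -3.62 -4.4  -4.18 -3.04] -3.618414301819144
```

```bash
python3 -m pendant '[[0,-6,2,0,0,0,0],[0,-18,5,0,0,0,0],[0,-34,10,0,0,0,0],[0,-51,15,0,0,0,0],[0,-68,20,0,0,0,0],[0,-85,26,0,0,0,0],[0,-102,31,0,0,0,0],[0,-119,36,0,0,0,0],[0,-136,41,0,0,0,0],[0,-151,46,0,0,0,0]]'
python3 -m pendant '[[0,-12,4,-4,0,0,0],[0,-20,6,-8,0,0,0],[0,-25,7,-13,0,0,0],[0,-28,8,-19,0,0,0],[0,-28,8,-22,0,0,0],[0,-28,8,-24,0,0,0],[0,-28,8,-24,0,0,0]]'
python3 - <<'E'
from h import *
f=[]
for i in range(6): ctrl.snapshot('wrist'); f.append(ctrl.get_obs()['ft_force'][2])
print(np.round(f,2),np.mean(f),ctrl.get_obs()['ee_pos'])
E
```

```text
t: 25.35
ee_pos: [509.1, 118.5, 140.4]
tcp_rot: [0.853, -0.522, 0.0, 0.0]
ft_force: [-0.5, -0.3, -3.6]
gripper_width: 45.4
t: 26.22
ee_pos: [482.8, 126.1, 116.2]
tcp_rot: [0.853, -0.522, -0.0, -0.0]
ft_force: [-0.8, -0.2, -3.7]
gripper_width: 45.3
[-3.53 -3.83 -3.74 -3.81 -4.09 -4.06] -3.843334994589448 [482.74881279 126.12831949 116.43205884]
```

```bash
python3 -m pendant '[[0,0,0,40,0,0,0],[0,0,0,0,0,0,0],[0,0,0,40,0,0,0],[0,0,0,0,0,0,0],[0,0,0,40,0,0,0],[0,0,0,0,0,0,0],[0,0,0,40,0,0,0],[0,0,0,0,0,0,0],[0,0,0,40,0,0,0],[0,0,0,0,0,0,0]]'
python3 -m pendant '[[0,0,0,0,0,0,0],[0,0,0,0,0,0,0],[0,0,0,0,0,0,0]]'
python3 - <<'E'
from h import *
f=[]
for i in range(8): ctrl.snapshot('wrist'); f.append(ctrl.get_obs()['ft_force'][2])
print(np.round(f,2),np.mean(f),ctrl.get_obs()['ee_pos'],ctrl.get_obs()['gripper_width'])
E
```

```text
t: 27.78
ee_pos: [487.7, 127.9, 120.0]
tcp_rot: [0.853, -0.522, 0.004, -0.004]
ft_force: [1.6, 0.2, -4.2]
gripper_width: 45.7
t: 28.15
ee_pos: [483.3, 126.5, 117.3]
tcp_rot: [0.853, -0.522, 0.001, -0.001]
ft_force: [0.1, 1.0, -2.9]
gripper_width: 44.9
[-3.21 -3.04 -3.2  -3.83 -3.62 -4.39 -4.31 -3.46] -3.631177376207897 [482.65851139 126.09489768 116.4452382 ] 45.62989245941308
```

```bash
cat > f.py <<'E'
from h import *
f=[]
for i in range(8): ctrl.snapshot('wrist'); f.append(ctrl.get_obs()['ft_force'][2])
o=ctrl.get_obs(); print('Fz mean',round(np.mean(f),2),'+-',round(np.std(f)/8**.5,2),o['t'],np.round(o['ee_pos'],1),o['gripper_width'])
E
python3 -m pendant '[[0,0,0,45,0,0,0],[0,0,0,-8,0,0,0],[0,0,0,45,0,0,0],[0,0,0,-8,0,0,0],[0,0,0,45,0,0,0],[0,0,0,-8,0,0,0],[0,0,0,45,0,0,0],[0,0,0,-8,0,0,0],[0,0,0,45,0,0,0],[0,0,0,0,0,0,0]]'
python3 -m pendant '[[0,0,0,45,0,0,0],[0,0,0,-8,0,0,0],[0,0,0,45,0,0,0],[0,0,0,-8,0,0,0],[0,0,0,45,0,0,0],[0,0,0,-8,0,0,0],[0,0,0,45,0,0,0],[0,0,0,-8,0,0,0],[0,0,0,45,0,0,0],[0,0,0,0,0,0,0]]'
python3 -m pendant '[[0,0,0,0,0,0,0],[0,0,0,0,0,0,0],[0,0,0,0,0,0,0]]'
python3 f.py
```

```text
t: 29.8
ee_pos: [488.3, 128.3, 120.1]
tcp_rot: [0.853, -0.522, 0.003, -0.004]
ft_force: [0.4, -0.4, -2.6]
gripper_width: 45.6
t: 31.05
ee_pos: [488.3, 128.3, 120.2]
tcp_rot: [0.853, -0.522, 0.004, -0.004]
ft_force: [0.9, -0.1, -1.5]
gripper_width: 45.3
t: 31.42
ee_pos: [483.4, 126.5, 117.5]
tcp_rot: [0.853, -0.522, 0.001, -0.001]
ft_force: [-0.1, 0.3, -1.8]
gripper_width: 45.4
Fz mean -1.39 +- 0.16 31.825 [482.7 126.  116.5] 45.220830922746636
```

Weight fell by about 2.3 N, roughly three blanks. I keep shaking to see whether it drops further, then look into the tray.

```bash
for i in 1 2; do :; done
python3 -m pendant '[[0,0,0,45,0,0,0],[0,0,0,-8,0,0,0],[0,0,0,45,0,0,0],[0,0,0,-8,0,0,0],[0,0,0,45,0,0,0],[0,0,0,-8,0,0,0],[0,0,0,45,0,0,0],[0,0,0,-8,0,0,0],[0,0,0,45,0,0,0],[0,0,0,0,0,0,0]]'
python3 -m pendant '[[0,0,0,45,0,0,0],[0,0,0,-8,0,0,0],[0,0,0,45,0,0,0],[0,0,0,-8,0,0,0],[0,0,0,45,0,0,0],[0,0,0,-8,0,0,0],[0,0,0,45,0,0,0],[0,0,0,-8,0,0,0],[0,0,0,45,0,0,0],[0,0,0,0,0,0,0]]'
python3 -m pendant '[[0,0,0,45,0,0,0],[0,0,0,-8,0,0,0],[0,0,0,45,0,0,0],[0,0,0,-8,0,0,0],[0,0,0,45,0,0,0],[0,0,0,-8,0,0,0],[0,0,0,45,0,0,0],[0,0,0,-8,0,0,0],[0,0,0,45,0,0,0],[0,0,0,0,0,0,0]]'
python3 -m pendant '[[0,0,0,0,0,0,0],[0,0,0,0,0,0,0],[0,0,0,0,0,0,0]]'
python3 f.py
python3 -m pendant '[[0,0,0,45,0,0,0],[0,0,0,-8,0,0,0],[0,0,0,45,0,0,0],[0,0,0,-8,0,0,0],[0,0,0,45,0,0,0],[0,0,0,-8,0,0,0],[0,0,0,45,0,0,0],[0,0,0,-8,0,0,0],[0,0,0,45,0,0,0],[0,0,0,0,0,0,0]]'
python3 -m pendant '[[0,0,0,45,0,0,0],[0,0,0,-8,0,0,0],[0,0,0,45,0,0,0],[0,0,0,-8,0,0,0],[0,0,0,45,0,0,0],[0,0,0,-8,0,0,0],[0,0,0,45,0,0,0],[0,0,0,-8,0,0,0],[0,0,0,45,0,0,0],[0,0,0,0,0,0,0]]'
python3 -m pendant '[[0,0,0,45,0,0,0],[0,0,0,-8,0,0,0],[0,0,0,45,0,0,0],[0,0,0,-8,0,0,0],[0,0,0,45,0,0,0],[0,0,0,-8,0,0,0],[0,0,0,45,0,0,0],[0,0,0,-8,0,0,0],[0,0,0,45,0,0,0],[0,0,0,0,0,0,0]]'
python3 -m pendant '[[0,0,0,0,0,0,0],[0,0,0,0,0,0,0],[0,0,0,0,0,0,0]]'
python3 f.py
python3 - <<'E'
from h import *
s=snap('wrist'); np.savez('w10.npz',**s); cv2.imwrite('pics/w10.png',cv2.cvtColor(s['color'],cv2.COLOR_RGB2BGR))
E
```

```text
t: 33.08
ee_pos: [487.9, 128.1, 119.9]
tcp_rot: [0.853, -0.522, 0.003, -0.004]
ft_force: [1.4, -0.9, -2.1]
gripper_width: 45.6
t: 34.33
ee_pos: [487.9, 128.2, 119.9]
tcp_rot: [0.853, -0.522, 0.003, -0.004]
ft_force: [1.5, 0.4, -2.4]
gripper_width: 45.1
t: 35.58
ee_pos: [487.9, 128.1, 119.9]
tcp_rot: [0.853, -0.522, 0.003, -0.004]
ft_force: [1.4, -0.2, -2.4]
gripper_width: 45.4
t: 35.95
ee_pos: [483.3, 126.4, 117.4]
tcp_rot: [0.853, -0.522, 0.001, -0.001]
ft_force: [0.3, 0.1, -1.9]
gripper_width: 45.1
Fz mean -1.46 +- 0.22 36.35 [482.7 126.  116.5] 45.42706079111997
t: 37.6
ee_pos: [487.9, 128.1, 119.9]
tcp_rot: [0.853, -0.522, 0.003, -0.004]
ft_force: [1.6, -1.0, -1.4]
gripper_width: 45.0
t: 38.85
ee_pos: [487.8, 128.2, 119.9]
tcp_rot: [0.853, -0.522, 0.003, -0.004]
ft_force: [1.5, -0.5, -2.2]
gripper_width: 45.4
t: 40.1
ee_pos: [487.9, 128.2, 119.9]
tcp_rot: [0.853, -0.522, 0.003, -0.004]
ft_force: [1.3, -0.5, -2.5]
gripper_width: 45.4
t: 40.48
ee_pos: [483.3, 126.5, 117.5]
tcp_rot: [0.853, -0.522, 0.001, -0.001]
ft_force: [-0.2, -0.4, -2.3]
gripper_width: 45.3
Fz mean -1.41 +- 0.12 40.875 [482.7 126.  116.5] 45.18323267681988
```

View pics/w10.png

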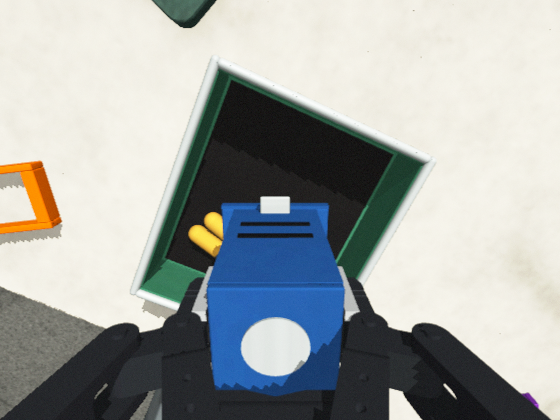

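Weight is steady at about 1.4 N (145 g, under one blank plus the lightest can), so it is empty. Two blanks are visible at (208,232), with the rest hidden behind the magazine. Now over the dock, count the blanks, and check the hold.

```bash
python3 -m pendant '[[0,0,0,20,0,0,0],[0,0,0,60,0,0,0],[0,0,-40,64,0,0,-0.1],[0,4,-90,64,0,0,-0.2],[0,6,-140,64,0,0,-0.3],[0,8,-190,64,0,0,-0.4],[0,10,-240,64,0,0,-0.5],[0,12,-290,64,0,0,-0.6],[0,12,-340,64,0,0,-0.7],[0,13,-390,64,0,0,-0.728]]'
python3 -m pendant '[[0,0,-30,0,0,0,0],[0,0,-39,0,0,0,0],[0,0,-39,0,0,0,0],[0,0,-39,0,0,0,0],[0,0,-39,0,0,0,0],[0,0,-39,0,0,0,0]]'
python3 f.py
python3 - <<'E'
from w import *
s=snap('wrist'); np.savez('w11.npz',**s); W=cloud(s); Z=W[...,2]; o=ctrl.get_obs(); e=o['ee_pos']; q=o['tcp_rot']; print(2*np.degrees(np.arctan2(q[1],q[0]))-360, q)
hsv=cv2.cvtColor(s['color'],cv2.COLOR_RGB2HSV)
b=cv2.inRange(hsv,(100,120,40),(125,255,255))>0
k=b&(abs(Z-e[2]-42)<15)&(np.hypot(W[...,0]-e[0],W[...,1]-e[1])<45)
zt=np.nanmedian(Z[k&(np.indices(Z.shape)[0]>300)]); print('top z-TCP',zt-e[2])
m=(k&(abs(Z-zt)<5)).astype(np.uint8)*255; quad(s,m,e[2]+43.2,'top')
a=ctrl.snapshot('scene'); A=cv2.cvtColor(a['color'],cv2.COLOR_RGB2BGR)[225:290,220:315]
w=cv2.cvtColor(s['color'],cv2.COLOR_RGB2BGR)
cv2.imwrite('pics/w11.png',np.hstack([cv2.resize(A,(438,300),interpolation=cv2.INTER_CUBIC),cv2.resize(w[:,90:470],None,fx=300/420,fy=300/420)]))
E
```

```text
t: 42.18
ee_pos: [496.0, -265.4, 182.0]
tcp_rot: [-0.611, 0.792, -0.001, 0.0]
ft_force: [0.2, -0.8, -1.7]
gripper_width: 45.5
t: 42.92
ee_pos: [495.8, -302.0, 180.4]
tcp_rot: [-0.612, 0.791, 0.0, 0.0]
ft_force: [-0.4, 0.6, -1.9]
gripper_width: 45.3
Fz mean -1.62 +- 0.27 43.325 [ 495.6 -303.   180.3] 45.69281964583973
-104.62914963594278 [-6.11325750e-01  7.91379067e-01  1.58197514e-05 -4.13613383e-06]
top z-TCP 42.31815197603879
top c [ 497.4 -303.6] dims [45.4 48. ] short-side ang 75.4 long -14.6
```

View pics/w11.png

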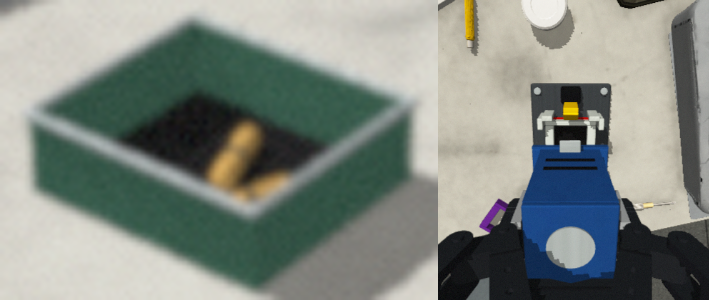

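Blanks lie in the tray at crop (240,160), the magazine is held upright in line with the dock, and its lug at (570,147) faces the catch at (570,108). Lowering to just above the catches.

```bash
python3 -m pendant '[[0,0,0,-15,0,0,0],[0,0,0,-30,0,0,0],[0,0,0,-45,0,0,0],[0,0,0,-55,0,0,0],[0,0,0,-62,0,0,0],[0,0,0,-68,0,0,0],[0,0,0,-72,0,0,0],[0,0,0,-74,0,0,0],[0,0,0,-74,0,0,0]]'
python3 -m pendant '[[0,0,0,-2,0,0,0],[0,0,0,-4,0,0,0],[0,0,0,-6,0,0,0],[0,0,0,-6,0,0,0]]'
python3 -m pendant '[[0,0,0,-2,0,0,0],[0,0,0,-4,0,0,0],[0,0,0,-4,0,0,0]]'
```

```text
t: 44.55
ee_pos: [495.6, -303.0, 106.4]
tcp_rot: [-0.611, 0.791, -0.0, -0.0]
ft_force: [-0.4, -0.7, -1.7]
gripper_width: 45.6
t: 45.05
ee_pos: [495.4, -302.8, 100.1]
tcp_rot: [-0.611, 0.791, 0.0, -0.0]
ft_force: [-0.8, -0.2, -1.8]
gripper_width: 45.3
t: 45.42
ee_pos: [496.0, -303.0, 96.6]
tcp_rot: [-0.611, 0.791, -0.0, 0.0]
ft_force: [0.6, -0.4, 0.5]
gripper_width: 45.1
```

Lugs have met the catch slopes. Pushing on in small steps, watching the force.

```bash
python3 -m pendant '[[0,0,0,-1.5,0,0,0],[0,0,0,-3,0,0,0],[0,0,0,-3,0,0,0]]'
python3 -m pendant '[[0,0,0,-1,0,0,0],[0,0,0,-2,0,0,0],[0,0,0,-2,0,0,0]]'
python3 -m pendant '[[0,0,0,-1,0,0,0],[0,0,0,-2,0,0,0],[0,0,0,-2,0,0,0]]'
```

```text
t: 45.8
ee_pos: [496.3, -303.2, 94.2]
tcp_rot: [-0.611, 0.791, -0.001, 0.0]
ft_force: [0.2, 0.5, 5.8]
gripper_width: 45.2
t: 46.18
ee_pos: [496.7, -303.4, 92.8]
tcp_rot: [-0.611, 0.791, -0.001, 0.0]
ft_force: [-0.9, 0.6, 8.2]
gripper_width: 45.2
t: 46.55
ee_pos: [497.0, -303.5, 91.2]
tcp_rot: [-0.611, 0.791, -0.002, 0.0]
ft_force: [-1.4, 0.4, 11.7]
gripper_width: 45.1
```

```bash
python3 -m pendant '[[0,-0.5,0,-1,0,0,0],[0,-0.5,0,-2,0,0,0],[0,-0.5,0,-2,0,0,0]]'
python3 -m pendant '[[0,0,0,-1,0,0,0],[0,0,0,-2,0,0,0],[0,0,0,-2,0,0,0]]'
```

```text
t: 46.92
ee_pos: [495.4, -303.1, 87.3]
tcp_rot: [-0.611, 0.791, -0.0, 0.0]
ft_force: [0.9, 0.4, 2.3]
gripper_width: 45.2
t: 47.3
ee_pos: [494.8, -302.8, 84.8]
tcp_rot: [-0.611, 0.791, 0.0, -0.0]
ft_force: [2.1, 0.3, -0.3]
gripper_width: 45.1
```

```bash
python3 -m pendant '[[0,0.5,0,-1,0,0,0],[0,0.5,0,-1,0,0,0]]'
python3 -m pendant '[[0,0,0,-1,0,0,0],[0,0,0,-1,0,0,0]]'
```

```text
t: 47.55
ee_pos: [495.0, -302.8, 84.7]
tcp_rot: [-0.611, 0.791, 0.0, -0.001]
ft_force: [-2.3, 1.2, 8.1]
gripper_width: 45.4
t: 47.8
ee_pos: [495.2, -302.8, 84.7]
tcp_rot: [-0.611, 0.791, 0.0, -0.001]
ft_force: [-3.8, 3.1, 16.5]
gripper_width: 45.3
```

Firm stop at z 84.7, exactly the expected seat. Release, back off, and compare the catches with their resting look at the start.

```bash
python3 -m pendant '[[0,0,0,1.5,0,0,0],[0,0,0,1.5,0,0,0],[0.8,0,0,1.5,0,0,0],[0.8,0,0,1.5,0,0,0],[0.8,0,0,1.5,0,0,0],[0.8,0,0,30,0,0,0],[0.8,0,0,80,0,0,0],[0.8,0,0,130,0,0,0],[0.8,0,0,180,0,0,0],[0.8,0,0,180,0,0,0]]'
python3 - <<'E'
from w import *
s=snap('side','side2.png'); i0=cv2.cvtColor(cv2.imread('pics/side.png'),cv2.COLOR_BGR2RGB)
for I in (i0,s['color']):
    m=cv2.inRange(cv2.cvtColor(I,cv2.COLOR_RGB2HSV),(20,150,100),(32,255,255)); z=roi(s,m,225,255,310,320)
    n,l,st,c=cv2.connectedComponentsWithStats(z); print([(st[i].tolist(),c[i].round(2).tolist()) for i in range(1,n) if st[i][4]>25])
w=snap('wrist'); W=cloud(w); Z=W[...,2]; hsv=cv2.cvtColor(w['color'],cv2.COLOR_RGB2HSV)
ye=cv2.inRange(hsv,(18,130,100),(34,255,255)); n,l,st,c=cv2.connectedComponentsWithStats(ye)
for i in range(1,n):
    P=W[(l==i)&(Z>60)&(Z<75)]
    if len(P)>30: print('yel',np.round(np.nanmean(P,0),1),len(P))
k=((abs(Z-128)<8)&(np.hypot(W[...,0]-495,W[...,1]+303)<45)); print('top z',np.nanmedian(Z[k])); quad(w,k.astype(np.uint8)*255,128,'top')
A=cv2.cvtColor(s['color'],cv2.COLOR_RGB2BGR)[235:325,215:315]; B=cv2.cvtColor(w['color'],cv2.COLOR_RGB2BGR)
cv2.imwrite('pics/end.png',np.hstack([cv2.resize(A,(400,360),interpolation=cv2.INTER_CUBIC),cv2.resize(B[:,90:470],(326,360))]))
o=ctrl.get_obs(); print(o['ee_pos'],o['t'])
E
```

```text
t: 49.05
ee_pos: [498.3, -303.8, 267.9]
tcp_rot: [-0.611, 0.791, -0.004, 0.001]
ft_force: [-0.3, 0.6, -0.0]
gripper_width: 68.0
[([243, 266, 10, 28, 134], [246.32, 277.04]), ([282, 270, 9, 28, 140], [287.37, 282.4])]
[([243, 266, 9, 28, 129], [246.19, 277.34]), ([282, 270, 9, 28, 142], [287.33, 282.38])]
yel [ 533.4 -313.4   65.6] 160
top z 127.11350852726613
top c [ 495.6 -302.9] dims [45.7 46.5] short-side ang 75.4 long -14.6
[ 495.49822301 -303.0665556   263.42936081] 49.15
```

View pics/end.png

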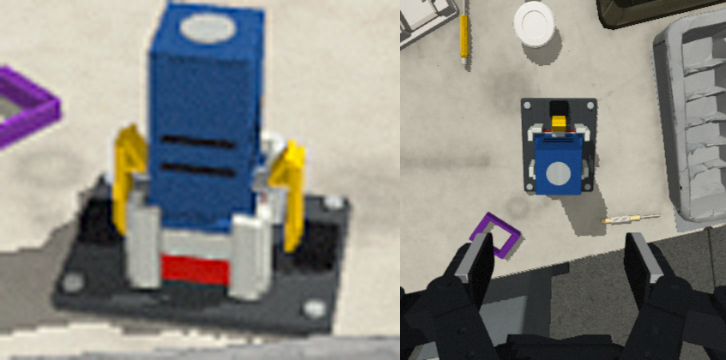

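Docked: in the side view both catches are back at their resting pixels (within 0.15 px), and the magazine is square at (495.6,-302.9). One last look in the tray to count the blanks.

```bash
python3 -m pendant '[[0.8,-40,343,60,0,0,0],[0.8,-40,343,60,0,0,0],[0.8,-40,343,60,0,0,0],[0.8,-40,343,60,0,0,0],[0.8,-40,343,60,0,0,0],[0.8,-40,343,60,0,0,0],[0.8,-40,343,60,0,0,0],[0.8,-40,343,60,0,0,0],[0.8,-40,343,60,0,0,0],[0.8,-40,343,60,0,0,0]]'
python3 - <<'E'
from h import *
s=snap('wrist','w12.png')
E
```

```text
t: 50.4
ee_pos: [455.5, 39.0, 322.8]
tcp_rot: [-0.611, 0.792, 0.0, -0.0]
ft_force: [-0.1, -0.2, 0.7]
gripper_width: 68.2
```

View pics/w12.png

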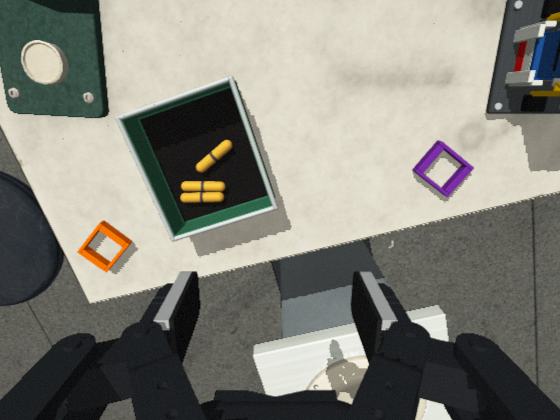

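Three blanks lie flat in the tray at (213,156), (203,187) and (202,198), with none on the bench. That agrees with the weight. The arm is clear, so I hand in.

```bash
python3 -c "
from plant import ctrl
print(ctrl.sign_off())"
```

```text
the job is handed in; nothing more can be done
None
```

The job is done and handed in at about 50 s of robot time. The red stop plate, the aluminium spacer and the emptied magazine are stacked in the dock, and three blanks lie in the green tray.

**Shaking:** the magazine's felt weight fell from about 3.7 N to 1.4 N. It stayed there through six more bursts of shaking, about 60 strokes. The drop of 2.3 N is slightly more than three blanks weigh (2.06 N), which is roughly within the sensor noise. The last picture shows three blanks lying in the tray and none on the bench it covers.

**Docking:** pushing the magazine down peaked at about 12 N on the catches. It then met a firm stop at the expected height with about 16 N on the wrist, well under the 70 N limit.

**Last checks in the dock:**
- **Catches:** both are back at their resting position to within 0.4 pixel.
- **Magazine:** the top is centred within about 0.5 mm of my dock estimate and square to it. Its height read 127 mm against the 128 mm expected, which fits the roughly 1 mm low bias of the depth readings.
- **Bystanders:** I kept clear of the tin, the loupe, the marker and the purple and orange look-alikes. I did not measure that they had stayed put.

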